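Work the sticky lock of the document chest

TASK

Take the sandglass off the lock of the pine document chest and stand it upright on the desk. Then take the key with the rectangular bow from the key stand, push it down into the keyhole, rocking it a little left and right to work it past the two sticky pins until it is fully home, and turn it clockwise a quarter turn, to the stop. The lock springs back, so finish while still gripping the key and holding it turned; do not knock the sandglass over and leave the other key, the stapler and the eraser where they are.

Things in the scene. Friction and masses are not known exactly. Their poses are not given: they have to be found in the camera images.
- chest: Closed pine document chest with steel corners, fixed to the desk, 190 (x) by 230 (y) by 85 mm high. Origin at the centre of its underside, z up. It stands left or right of the middle of the desk, turned up to 0.3 rad. The lock lies in its lid at (-40, 0) mm from the origin; a stapler lies on the lid at x = +62 mm.
- lock_plate: Square steel lock plate, 60 by 60 mm, top 2 mm above the chest's lid (87 mm above the desk). Origin at the keyhole's centre on the plate's top, on the lock's turning axis; z up; x along the keyhole's long way. The keyhole is a slot 23 mm (x) by 8.5 mm (y), 5 mm deep, over a round pocket 31 mm wide with two pin plates. Fully home, the key's foot rests 36 mm below the plate's top.
- upper_pin (a point): On the lock axis, 13 mm below the lock plate's top: top of the upper sticky pin plate (3 mm thick, slot 26 by 9.5 mm) hidden in the lock. Its slot is turned clockwise (from above) from the keyhole by an unknown 0.30 to 0.42 rad. The key's bit rests on it until turned into line with that slot (within about 0.1 rad) under a light push, then drops through and turns freely below.
- lower_pin (a point): On the lock axis, 24 mm below the lock plate's top: top of the lower sticky pin plate, like the upper one, but its slot is turned counter-clockwise (seen from above) from the keyhole by an unknown 0.30 to 0.42 rad.
- bolt (a joint): Angle of the lock's sprung bolt cam (rad), 0 at rest, 1.47 at its stop, growing as the key turns clockwise seen from above. With the key home, its bit takes the cam along from 0.1 rad clockwise of the keyhole's line; the stop comes a quarter turn from that line. A spring resists with 0.06 to 0.15 N m and drives cam and key back when let go.
- stand: Pine key stand, fixed, 50 (x) by 140 (y) by 45 mm high, on the side of the desk away from the chest, turned up to 0.35 rad. Origin at the centre of its underside. Two slots in its top at y = +33 and -33 mm, each 23 mm along y by 8.5 mm along x and 35 mm deep, hold the keys upright, bows up, loosely, feet 10 mm above the desk, bows lying along the stand's y.
- key: The task's key, steel, 78 mm tall, 40 g, with a rectangular windowed bow; upright in either slot of the stand. Origin at the bottom centre of its foot, z up the stem. Bow 28 mm wide (x), 8 mm thick (y, the faces to grip), z = 50 to 78 mm. Stem 5.5 mm round. Bit at the foot, both sides: 20 mm (x) by 6 mm (y) by 6 mm high, lowest 1.5 mm narrowed to 17 by 4. Alike after half a turn about z.
- key_tip (a point): Bottom centre of the key's foot; the same point as the key's origin.
- other_key: Another steel key with a round disc bow of 28 mm, otherwise alike, upright in the other slot of the stand. To be left there. Origin at the bottom of its foot.
- sandglass: Cylindrical sandglass, 40 mm across and 80 mm tall, 120 g, clear with wooden ends, standing upright on the lock plate over the keyhole. Origin at the centre of its underside, z up. It may stand anywhere free on the desk afterwards; the strip of desk between chest and stand, near x = 0.46 m, is clear, and the whole desk top is at z = 0.
- stapler: Stapler, 34 by 120 by 33 mm, lying on the rear part of the chest's lid; leave it. Origin at its underside.
- eraser: White eraser, 50 by 22 by 14 mm, on the desk between chest and stand, farther from the robot; leave it. Origin at its underside.

How it is judged:
By the outcome, as a careful person would: the job done as asked, in the order asked, and still so for the second after the job is handed in, while the arm keeps its last pose, push and grip.
It also fails if it takes over 72 s, if anything falls off the work surface, if the arm or the gripper's body presses on something with over 40 N, if the wrist force passes 120 N, or if a joint passes its speed limit or range.

ROBOT

A 6-joint arm with a two-finger parallel gripper is mounted at the origin on the work surface. World frame = base frame: x ahead of the robot, y to its left, z up, the work surface at z = 0. Lengths are in m, angles in degrees, forces in N, time in s.
With the tool pointing down it reaches from about 0.4 to 0.825 m from the base axis. Payload 7 kg.
Tool frame: the origin (TCP) lies midway between the tips of the shut fingers; the grasp point (between the pads) lies 19 mm behind it; z points along the fingers, y is the line along which they close (so a half turn about z gives the same grasp; the last joint's range is limited). The gripper opens to 88 mm and grips with 3 to 60 N. Pads are 19 mm wide; open, the fingers measure 130 mm over their backs; the gripper's body (78 mm by 193 mm) begins 47 mm behind the grasp point.
Start: joints at [-55.743, 20.546, 0.682, 0, -70.136, -16.507], TCP at [0.206, -0.643, 0.227] pointing down, gripper open.
Joint ranges: [-176.03, 176.03], [-82.01, 121.73], [-58.28, 71.71], [-173.87, 95.51], [-174.79, -0.11], [-173.66, 173.66]. Speed limits (degrees/s): [136.94, 136.94, 172.46, 180, 180, 180].

INTERFACE

Orientations are given as [roll, pitch, yaw] about the fixed x, y, z axes, in that order (R = Rz(yaw) Ry(pitch) Rx(roll)).
In Python, from plant import ctrl gives the robot as it stands. The module is installed in compiled form; this text tells all that it offers.
- The arm moves only by the tool send_rows, never from a script. Its argument "plan" is a list that holds one entry, the list of rows, each a list of 6 numbers: the shift along the tool's x, y, z in parts of the range, where 1.0 means 30 cm, then the turn, a rotation vector about the tool's x, y, z in parts of the range, where 1.0 means 2 pi rad. A call has 1 to 8 rows; each row is the pose to reach, as a shift and turn from the pose commanded when the call began, along the tool's axes at that moment; what a row does not reach only later rows make up. A row lasts 1/12 s, in which the tool goes at most 41.7 mm and 7.16 degrees, less where a joint would pass 70% of its speed; a pose out of reach is approached as far as the arm can. A call with a gripper value outside its range is refused whole. "fingers" is the opening, from 0 (shut) to 1 (fully open), set as the call begins (left out, the last holds). The fingers move at their own pace and stop on an object; the grip force is fixed at half the most. Time passes only in rows, so rows that repeat a pose let the fingers close. It gives the time, the measured TCP pose, the force, the opening and the grip force at its end, in the units of the state.
- ctrl.get_obs(): the state, without advancing time (a new reading comes with each control period).
- ctrl.snapshot(name): name is "side" or "top"; returns a dict with "img" (400x640x3 uint8, red, green, blue), "K" (3x3 intrinsics, pixels), "pose" (4x4, takes a point from camera to world coordinates). Camera axes: x right, y down, z forward; pixel columns grow to the right and rows downward; lengths in m; the calibration is good to about 2 mm. A picture is of the moment at which its call begins. There is no depth.
- ctrl.close_job(): hands the job in; it is judged then, once.
The state is a dict: "clock": time; "joint_pos": joint angles; "qvel": joint speeds; "tau": joint torques, N m; "tool_pos": TCP position; "orientation": TCP orientation; "force": force on the tool from outside, world axes, zero at the start; "moment": the same for the moment, N m; "opening": finger opening in m; "gripper_force": force on a finger pad.
Only numpy, scipy, OpenCV 4.12 (cv2) and the standard library are available. Lean on these libraries where they do the work, as an engineer would, in place of code of your own. Each camera call takes 0.05 s, during which the arm holds its last target. There are 200 camera calls.

## Working session

There is one attempt and no reset: what is moved stays moved. The work goes in short steps, Python scripts to look and compute and a tool call to move; the robot and the scene stay as the last step left them, time stands still between calls to the robot, and variables do not carry over. Pictures are saved under pics/ and viewed, at most 10 in all, crops included, and the job is handed in when it is done.

Besides the shell and the picture viewer there is one more tool, called after "Call:" as name([rows], argument=value, ...), one row to a line, values as JSON. send_rows: Moves the arm, as the interface text tells. Its arguments: {"type":"object","properties":{"plan":{"type":"array","items":{"type":"array","items":{"type":"array","items":{"type":"number"}}}},"fingers":{"type":"number"}},"required":["plan"]}

```bash
mkdir -p pics; python3 - <<'E'
from plant import ctrl
import cv2
print(ctrl.get_obs())
for n in("top","side"):
    s=ctrl.snapshot(n); cv2.imwrite(f"pics/{n}0.png",s["img"][:,:,::-1]); print(n,s["K"].tolist(),s["pose"].round(4).tolist())
E
```

```text
{'clock': 0.0, 'joint_pos': array([-5.57434230e+01,  2.05914403e+01,  6.35827028e-01, -1.93810384e-02,
       -7.01363079e+01, -1.65059424e+01]), 'qvel': array([ 0.0622217 , -0.06428045,  0.0718845 , -0.00616648, -0.03145118,
        0.02605023]), 'tau': array([-5.81727954e-05, -5.82714736e+01,  2.93064737e+01,  6.99727044e+00,
        6.98617485e-03, -1.70139865e-04]), 'tool_pos': array([ 0.2056101 , -0.6424263 ,  0.22564055]), 'orientation': array([ 1.79906690e+02, -8.64983423e-03, -1.62255958e+02]), 'force': array([ 0.35695717, -0.30752571, -0.20333199]), 'moment': array([ 0.00866199, -0.00214837,  0.05767662]), 'gripper_force': 0.0, 'opening': 0.08766379117485279}
top [[368.3167325377074, 0.0, 315.9682224546306], [0.0, 368.3167325377074, 198.588204769335], [0.0, 0.0, 1.0]] [[-0.0053, -0.9803, 0.1973, 0.4543], [-0.9998, 0.0018, -0.0181, 0.0205], [0.0174, -0.1973, -0.9802, 0.7186], [0.0, 0.0, 0.0, 1.0]]
side [[476.4600401857981, 0.0, 314.1335508478048], [0.0, 476.4600401857981, 206.63864647756736], [0.0, 0.0, 1.0]] [[0.7519, -0.4326, 0.4975, 0.1931], [-0.6593, -0.4916, 0.5689, -0.4451], [-0.0015, -0.7557, -0.6549, 0.6031], [0.0, 0.0, 0.0, 1.0]]
```

View pics/top0.png

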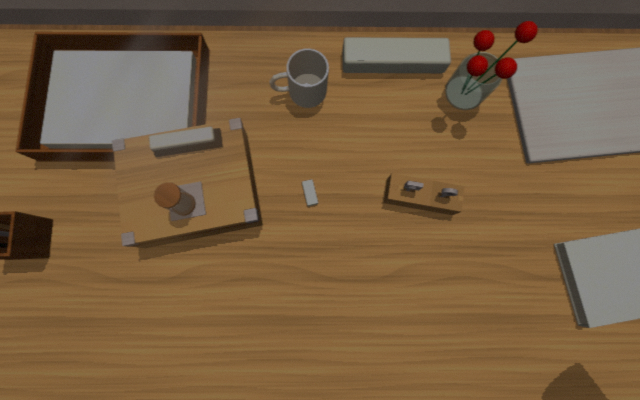

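View pics/side0.png

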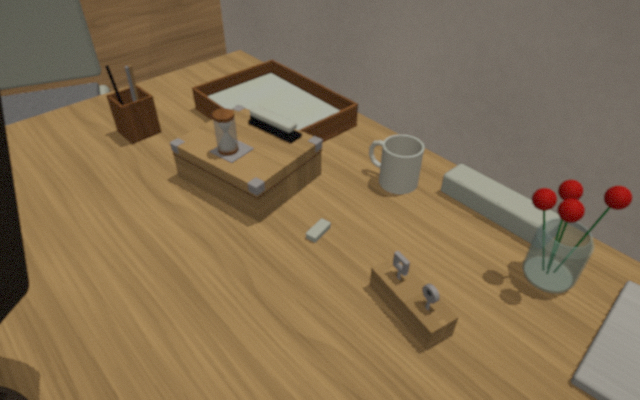

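The top view shows the chest at about (185,182), with the sandglass top at (168,195). The stand is at (425,194), with keys at (413,186) and (448,192). In the side view the left key, at (401,264), has the rectangular bow. I'll zoom in on these.

```bash
python3 - <<'E'
import cv2,numpy as np
t=cv2.imread("pics/top0.png");s=cv2.imread("pics/side0.png")
c=lambda im,x,y,w,h,k:cv2.resize(im[y:y+h,x:x+w],None,fx=k,fy=k,interpolation=cv2.INTER_CUBIC)
m=np.zeros((600,800,3),np.uint8)
a=c(t,105,110,160,140,2.5);m[:350,:400]=a
a=c(t,380,165,100,60,4);m[:240,400:800]=a
a=c(s,165,95,160,120,2.5);m[300:600,400:800]=a
a=c(s,360,240,100,110,2.2);h,w=a.shape[:2];m[355:355+h,:w]=a
m=cv2.convertScaleAbs(m,alpha=1.6,beta=10)
cv2.imwrite("pics/m1.png",m)
E
```

```text
(no output)
```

View pics/m1.png

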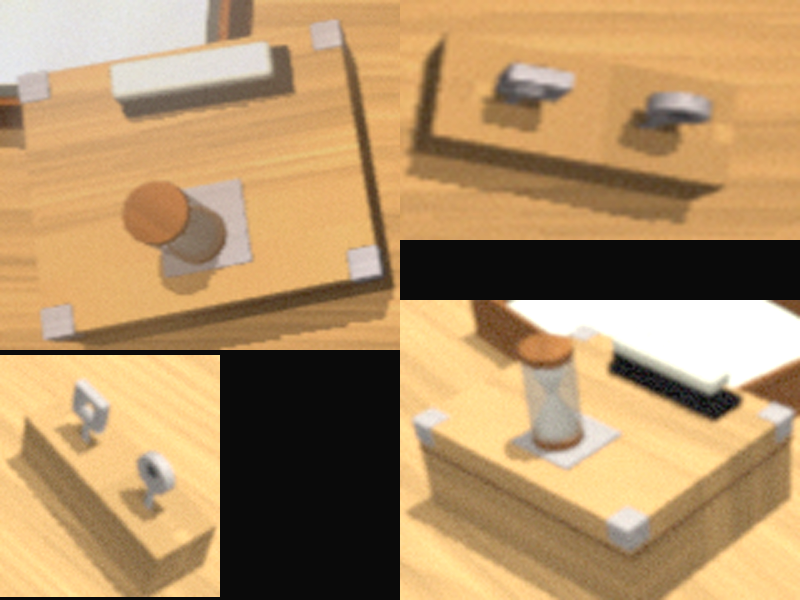

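The rectangular-bow key is in the left (+y) slot. I'll fit the poses by projecting model corners into both views.

```bash
cat > fit.py <<'E'
import numpy as np
from scipy.optimize import least_squares
CAM={"top":([[368.3167,0,315.968],[0,368.3167,198.588],[0,0,1]],[[-0.0053,-0.9803,0.1973,0.4543],[-0.9998,0.0018,-0.0181,0.0205],[0.0174,-0.1973,-0.9802,0.7186]]),
"side":([[476.46,0,314.1336],[0,476.46,206.6386],[0,0,1]],[[0.7519,-0.4326,0.4975,0.1931],[-0.6593,-0.4916,0.5689,-0.4451],[-0.0015,-0.7557,-0.6549,0.6031]])}
def proj(c,p):
    K,T=map(np.array,CAM[c]);q=K@(T[:,:3].T@(np.array(p)-T[:,3]));return q[:2]/q[2]
def back(c,uv,z):
    K,T=map(np.array,CAM[c]);d=T[:,:3]@np.linalg.solve(K,[*uv,1]);return T[:,3]+d*(z-T[2,3])/d[2]
def fit(obs,x0):
    def w(x,l):
        c,s=np.cos(x[2]),np.sin(x[2]);return [x[0]+c*l[0]-s*l[1],x[1]+s*l[0]+c*l[1],l[2]]
    f=lambda x:np.concatenate([proj(c,w(x,l))-uv for c,l,uv in obs])
    r=least_squares(f,x0,loss="soft_l1");return r.x,f(r.x).reshape(-1,2).round(1).tolist()
E
python3 - <<'E'
from fit import *
X,Y=.095,.115;Z=.085
ch=[("top",(X,Y,Z),(112.2,140.4)),("top",(X,-Y,Z),(240.2,118)),("top",(-X,-Y,Z),(258,221)),("top",(-X,Y,Z),(122.2,246.4)),
("side",(X,-Y,Z),(323,139)),("side",(-X,Y,Z),(172,140))]
p=.03;Z=.087
ch+=[("top",(-.04+p,-p,Z),(201.8,182)),("top",(-.04-p,-p,Z),(205,214.8)),("top",(-.04-p,p,Z),(171,220)),
("side",(-.04+p,-p,Z),(253,149.4)),("side",(-.04-p,-p,Z),(232.2,161.8)),("side",(-.04-p,p,Z),(210.2,149.8))]
x,r=fit(ch,[.45,.25,.2]);print("chest",x,np.degrees(x[2]),r)
print("lock",x[:2]+np.array([np.cos(x[2]),np.sin(x[2])])*-.04)
X,Y,Z=.025,.07,.045
st=[("top",(X,Y,Z),(390.75,174.25)),("top",(-X,Y,Z),(388.25,198.75)),("top",(-X,-Y,Z),(460.5,212)),("top",(X,-Y,Z),(463.75,187)),
("side",(-X,Y,Z),(372.7,267.3)),("side",(-X,-Y,Z),(428.2,333.2)),("side",(X,-Y,Z),(456.8,318.6))]
x,r=fit(st,[.45,-.2,0]);print("stand",x,np.degrees(x[2]),r)
print("key",x[:2]+.033*np.array([-np.sin(x[2]),np.cos(x[2])]),"bowpx",back("top",(415.7,184),.088),"side bow c",back("side",(401,264),.074))
print("glass",back("top",(167.8,195.2),.167),back("side",(223.4,115.4),.167))
print("eraser",back("top",(310,193),.014))
E
```

```text
chest [0.61707627 0.24178076 0.18556186] 10.63191159075503 [[0.9, -0.1], [0.2, 0.4], [-1.1, -1.4], [0.4, -1.6], [-0.9, 0.9], [-1.3, 2.2], [-0.7, -0.7], [0.6, -0.3], [-0.2, 0.9], [1.1, -1.7], [-0.5, 0.2], [-0.6, 0.9]]
lock [0.57776296 0.23440081]
stand [ 0.59974083 -0.19925743 -0.19901233] -11.402566400529171 [[0.7, -0.7], [-0.8, 0.1], [0.9, 1.3], [0.7, 0.7], [-2.2, -0.8], [1.1, -0.3], [0.1, -0.8]]
key [ 0.60626497 -0.16690878] bowpx [ 0.60724064 -0.16776297  0.088     ] side bow c [ 0.60615492 -0.16889348  0.074     ]
glass [0.57098613 0.23550483 0.167     ] [0.56697982 0.2293497  0.167     ]
eraser [0.60730179 0.01911089 0.014     ]
```

Poses found: the lock is near (0.578, 0.234) with yaw 10.6°, the key near (0.606, -0.168), and the stand at yaw -11.4°. Next I'll write a helper that turns a target pose into a row, then move to the sandglass.

```bash
cat > go.py <<'E'
import sys,numpy as np
from scipy.spatial.transform import Rotation as R
from plant import ctrl
def row(x,y,z,yaw):
    o=ctrl.get_obs();A=R.from_euler("xyz",o["orientation"],degrees=True)
    B=R.from_euler("xyz",[180,0,yaw],degrees=True)
    return np.r_[A.inv().apply(np.array([x,y,z])-o["tool_pos"])*100,(A.inv()*B).as_rotvec(degrees=True)].round(2).tolist()
if __name__=="__main__":
    a=list(map(float,sys.argv[1:]))
    for i in range(0,len(a),4): print(a[i:i+4],row(*a[i:i+4]))
E
python3 go.py .57 .233 .26 -169.4 .57 .233 .124 -169.4
```

```text
[0.57, 0.233, 0.26, -169.4] [-61.39, 72.28, -3.33, 0.08, -0.01, 7.15]
[0.57, 0.233, 0.124, -169.4] [-61.39, 72.26, 10.27, 0.08, -0.01, 7.15]
```

The manual's scale: shifts go in shares of 30 cm and turns go in shares of 2 pi rad. Converting my numbers, 24.09 cm / 30 = 0.803, -20.46 cm / 30 = -0.682.

Call:
send_rows([
  [[-0.682,0.803,-0.037,0,0,0],[-0.682,0.803,-0.037,0,0,0],[-0.682,0.803,-0.037,0,0,0],[-0.682,0.803,-0.037,0,0,0],[-0.682,0.803,-0.037,0,0,0],[-0.682,0.803,-0.037,0,0,0],[-0.682,0.803,-0.037,0,0,0],[-0.682,0.803,-0.037,0,0,0]],
], fingers=1)

```text
clock: 0.77
tool_pos: [0.3276, -0.3481, 0.2378]
orientation: [180.0, 0.0, -162.2]
force: [0.1, 0.1, 0.1]
opening: 0.0879
gripper_force: 0.0
```

To row units: 24.09 cm / 30 = 0.803, -20.46 cm / 30 = -0.682.

Call:
send_rows([
  [[-0.682,0.803,-0.037,0,0,0],[-0.682,0.803,-0.037,0,0,0],[-0.682,0.803,-0.037,0,0,0],[-0.682,0.803,-0.037,0,0,0],[-0.682,0.803,-0.037,0,0,0],[-0.682,0.803,-0.037,0,0,0],[-0.682,0.803,-0.037,0,0,0],[-0.682,0.803,-0.037,0,0,0]],
])

```text
clock: 1.43
tool_pos: [0.4495, -0.0561, 0.249]
orientation: [180.0, 0.1, -162.2]
force: [1.3, 0.4, 0.6]
opening: 0.0878
gripper_force: 0.0
```

To row units: 24.09 cm / 30 = 0.803, -20.46 cm / 30 = -0.682, 7.15 degrees / 360 = 0.0199.

Call:
send_rows([
  [[-0.682,0.803,-0.037,0,0,0.0199],[-0.682,0.803,-0.037,0,0,0.0199],[-0.682,0.803,-0.037,0,0,0.0199],[-0.682,0.803,-0.037,0,0,0.0199],[-0.682,0.803,-0.037,0,0,0.0199],[-0.682,0.803,-0.037,0,0,0.0199],[-0.682,0.803,-0.037,0,0,0.0199],[-0.682,0.803,-0.037,0,0,0.0199]],
])

```text
clock: 2.1
tool_pos: [0.5707, 0.2358, 0.2591]
orientation: [-180.0, -0.0, -169.3]
force: [0.3, -0.2, 0.3]
opening: 0.0876
gripper_force: 0.0
```

```bash
python3 go.py .57 .233 .26 -169.4 .57 .233 .124 -169.4
```

```text
[0.57, 0.233, 0.26, -169.4] [0.12, -0.26, -0.09, -0.01, -0.03, 0.07]
[0.57, 0.233, 0.124, -169.4] [0.12, -0.26, 13.51, -0.01, -0.03, 0.07]
```

To row units: 13.5 cm / 30 = 0.45, 13 cm / 30 = 0.4333.

Call:
send_rows([
  [[0.0033,-0.0083,0.1,0,0,0],[0.0033,-0.0083,0.2,0,0,0],[0.0033,-0.0083,0.3,0,0,0],[0.0033,-0.0083,0.3833,0,0,0],[0.0033,-0.0083,0.4333,0,0,0],[0.0033,-0.0083,0.45,0,0,0],[0.0033,-0.0083,0.45,0,0,0]],
])

```text
clock: 2.68
tool_pos: [0.5687, 0.2294, 0.1232]
orientation: [-179.9, -0.2, -169.4]
force: [-0.2, -0.6, 0.4]
opening: 0.0874
gripper_force: 0.0
```

Call:
send_rows([
  [[0,0,0,0,0,0],[0,0,0,0,0,0],[0,0,0,0,0,0],[0,0,0,0,0,0],[0,0,0,0,0,0],[0,0,0,0,0,0],[0,0,0,0,0,0],[0,0,0,0,0,0]],
], fingers=0.3)

```text
clock: 3.35
tool_pos: [0.5698, 0.2304, 0.1253]
orientation: [180.0, 0.1, -169.4]
force: [0.0, 2.5, -0.2]
opening: 0.0401
gripper_force: 1.7
```

Call:
send_rows([
  [[0,0,0,0,0,0],[0,0,0,0,0,0],[0,0,0,0,0,0],[0,0,0,0,0,0]],
], fingers=0)

```text
clock: 3.68
tool_pos: [0.5698, 0.2303, 0.1252]
orientation: [180.0, 0.0, -169.4]
force: [-0.0, 1.8, 3.2]
opening: 0.0385
gripper_force: 30.0
```

To row units: -8 cm / 30 = -0.2667, -6 cm / 30 = -0.2.

Call:
send_rows([
  [[0,0,-0.0167,0,0,0],[0,0,-0.0667,0,0,0],[0,0,-0.1333,0,0,0],[0,0,-0.2,0,0,0],[0,0,-0.2667,0,0,0],[0,0,-0.2667,0,0,0]],
])

```text
clock: 4.18
tool_pos: [0.571, 0.2302, 0.209]
orientation: [179.9, 0.3, -169.4]
force: [0.7, 0.2, -1.0]
opening: 0.0394
gripper_force: 30.0
```

```bash
python3 go.py .46 0 .2 -169.4 .46 0 .041 -169.4; python3 - <<'E'
from plant import ctrl
import cv2,numpy as np
s=ctrl.snapshot("side")["img"][:,:,::-1];t=ctrl.snapshot("top")["img"][:,:,::-1]
m=np.hstack([cv2.resize(s[40:220,130:330],None,fx=2,fy=2),cv2.resize(t[90:270,90:290],None,fx=2,fy=2)])
cv2.imwrite("pics/m2.png",cv2.convertScaleAbs(m,alpha=1.6))
E
```

```text
[0.46, 0.0, 0.2, -169.4] [15.15, -20.58, 0.81, 0.06, 0.27, 0.02]
[0.46, 0.0, 0.041, -169.4] [15.22, -20.6, 16.71, 0.06, 0.27, 0.02]
```

View pics/m2.png

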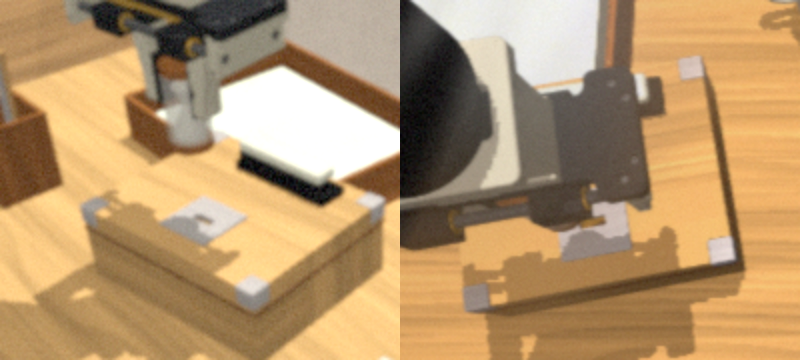

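The glass is gripped upright and clear of the lid. The keyhole is now visible at about (232,149) in the side view. I'll carry the glass to the desk.

To row units: -20.6 cm / 30 = -0.6867, -19 cm / 30 = -0.6333.

Call:
send_rows([
  [[0.0667,-0.09,0,0,0,0],[0.15,-0.2033,0,0,0,0],[0.2333,-0.3167,0,0,0,0],[0.3167,-0.43,0,0,0,0],[0.4,-0.5433,0,0,0,0],[0.4667,-0.6333,0.0167,0,0,0],[0.5033,-0.6867,0.0267,0,0,0],[0.5033,-0.6867,0.0267,0,0,0]],
])

```text
clock: 4.95
tool_pos: [0.4552, -0.0037, 0.1952]
orientation: [-180.0, -0.2, -169.6]
force: [-0.6, 1.1, -1.4]
opening: 0.0392
gripper_force: 30.0
```

To row units: 15 cm / 30 = 0.5, 14.5 cm / 30 = 0.4833.

Call:
send_rows([
  [[0,0,0.1,0,0,0],[0,0,0.2167,0,0,0],[0,0,0.3333,0,0,0],[0,0,0.4333,0,0,0],[0,0,0.4833,0,0,0],[0,0,0.5,0,0,0],[0,0,0.5,0,0,0],[0,0,0.5,0,0,0]],
])

```text
clock: 5.62
tool_pos: [0.4591, -0.0003, 0.047]
orientation: [-180.0, -0.0, -169.4]
force: [-0.1, 0.7, 0.4]
opening: 0.039
gripper_force: 30.0
```

```bash
python3 go.py .46 0 .039 -169.4
```

```text
[0.46, 0.0, 0.039, -169.4] [-0.09, 0.01, 0.8, -0.02, -0.04, 0.02]
```

To row units: 0.9 cm / 30 = 0.03, 0.85 cm / 30 = 0.0283.

Call:
send_rows([
  [[0,0,0.01,0,0,0],[0,0,0.02,0,0,0],[0,0,0.0267,0,0,0],[0,0,0.0283,0,0,0],[0,0,0.03,0,0,0],[0,0,0.03,0,0,0]],
])

```text
clock: 6.12
tool_pos: [0.4591, -0.0003, 0.0382]
orientation: [180.0, 0.0, -169.4]
force: [-0.3, -0.5, 0.8]
opening: 0.0394
gripper_force: 30.0
```

Call:
send_rows([
  [[0,0,0,0,0,0],[0,0,0,0,0,0],[0,0,0,0,0,0],[0,0,0,0,0,0],[0,0,0,0,0,0],[0,0,0,0,0,0],[0,0,0,0,0,0],[0,0,0,0,0,0]],
], fingers=1)

```text
clock: 6.78
tool_pos: [0.4589, -0.0003, 0.0378]
orientation: [-180.0, -0.0, -169.4]
force: [0.4, 0.7, -0.5]
opening: 0.0849
gripper_force: 0.0
```

To row units: -16 cm / 30 = -0.5333, -14 cm / 30 = -0.4667.

Call:
send_rows([
  [[0,0,-0.0333,0,0,0],[0,0,-0.1,0,0,0],[0,0,-0.2,0,0,0],[0,0,-0.3333,0,0,0],[0,0,-0.4667,0,0,0],[0,0,-0.5333,0,0,0],[0,0,-0.5333,0,0,0]],
])

```text
clock: 7.37
tool_pos: [0.4617, 0.0003, 0.2032]
orientation: [180.0, 0.5, -169.4]
force: [0.9, 0.6, -1.0]
opening: 0.088
gripper_force: 0.0
```

```bash
python3 go.py .606 -.168 .2 -101.4; python3 - <<'E'
from plant import ctrl
import cv2,numpy as np
s=ctrl.snapshot("side")["img"][:,:,::-1];t=ctrl.snapshot("top")["img"][:,:,::-1]
cv2.imwrite("pics/s3.png",s);cv2.imwrite("pics/t3.png",t)
m=np.zeros((600,800,3),np.uint8)
r=lambda a,k:cv2.resize(a,None,fx=k,fy=k,interpolation=cv2.INTER_CUBIC)
m[:300,:400]=r(s[125:185,200:280],5)
m[:300,400:]=r(t[165:225,155:235],5)
m[300:,:400]=r(s[100:400:1,150:350],2)[:300]
m[300:,400:]=r(s[235:345,360:507],2.73)[:300,:400]
cv2.imwrite("pics/m3.png",cv2.convertScaleAbs(m,alpha=1.6))
E
```

```text
[0.606, -0.168, 0.2, -101.4] [-11.07, -19.21, 0.4, -0.26, 0.48, -67.96]
```

View pics/m3.png

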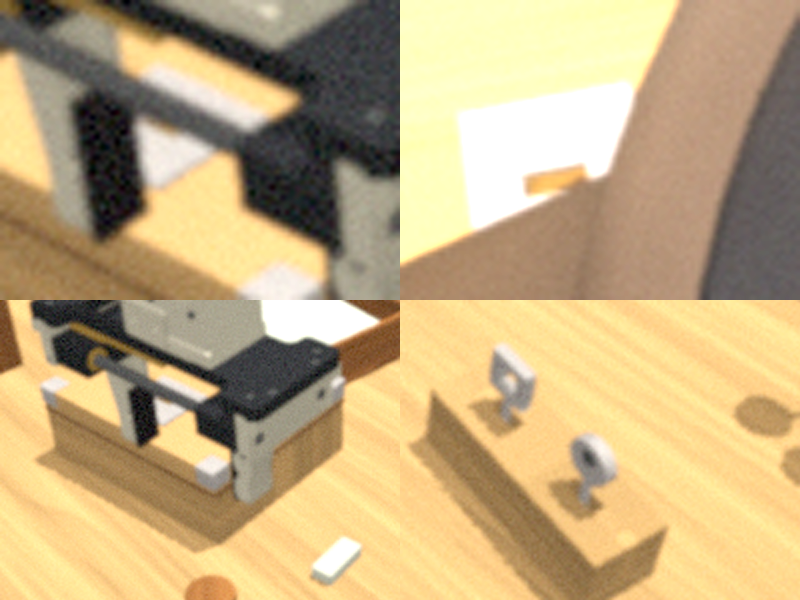

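The keyhole's long way runs along world y, the chest's y axis, at about yaw -79.4° for the tool. The glass stands on the desk. Now I'll move above the key.

To row units: -19.2 cm / 30 = -0.64, -18.2 cm / 30 = -0.6067, -56 degrees / 360 = -0.1556.

Call:
send_rows([
  [[-0.05,-0.0867,0,0,0,-0.0194],[-0.1,-0.1733,0,0,0,-0.0389],[-0.15,-0.26,0,0,0,-0.0583],[-0.2,-0.3467,0,0,0,-0.0778],[-0.25,-0.4333,0,0,0,-0.0972],[-0.3,-0.52,0,0,0,-0.1167],[-0.35,-0.6067,0,0,0,-0.1361],[-0.3667,-0.64,0,0,0,-0.1556]],
], fingers=0.5)

```text
clock: 8.13
tool_pos: [0.6034, -0.1714, 0.195]
orientation: [179.8, -0.1, -113.1]
force: [0.4, 0.8, 0.0]
opening: 0.0446
gripper_force: 0.0
```

To row units: -12 degrees / 360 = -0.0333.

Call:
send_rows([
  [[0,0,0,0,0,-0.0167],[0,0,0,0,0,-0.0306],[0,0,0,0,0,-0.0333],[0,0,0,0,0,-0.0333],[0,0,0,0,0,-0.0333],[0,0,0,0,0,-0.0333]],
])

```text
clock: 8.63
tool_pos: [0.6022, -0.1686, 0.1975]
orientation: [180.0, -0.0, -101.5]
force: [-0.8, 0.2, 1.0]
opening: 0.0437
gripper_force: 0.0
```

```bash
python3 go.py .606 -.168 .12 -101.4  .606 -.168 .06 -101.4; python3 - <<'E'
from plant import ctrl
import cv2,numpy as np
s=ctrl.snapshot("side")["img"][:,:,::-1];t=ctrl.snapshot("top")["img"][:,:,::-1]
cv2.imwrite("pics/s4.png",s);cv2.imwrite("pics/t4.png",t)
m=np.zeros((600,800,3),np.uint8)
r=lambda a,k:cv2.resize(a,None,fx=k,fy=k,interpolation=cv2.INTER_CUBIC)
m[:400,:400]=r(t[176:226,160:210],8)
m[:400,400:]=r(s[130:170,205:258],8)[:,:400][:400] if 0 else cv2.copyMakeBorder(r(s[130:170,206:256],8),0,80,0,0,0)
m[400:,:400]=r(t[150:250,300:500],2)
m[400:,400:]=r(s[150:350,150:550],1)
cv2.imwrite("pics/m4.png",cv2.convertScaleAbs(m,alpha=1.3))
E
```

```text
[0.606, -0.168, 0.12, -101.4] [-0.14, -0.37, 7.75, 0.04, -0.0, -0.1]
[0.606, -0.168, 0.06, -101.4] [-0.14, -0.37, 13.75, 0.04, -0.0, -0.1]
```

View pics/m4.png

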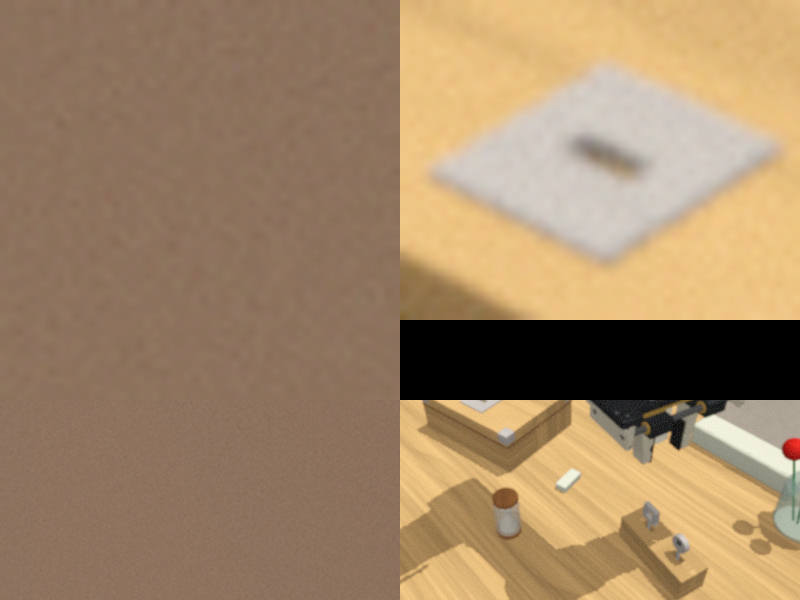

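The glass stands upright at (505,515) in the panel, and the fingers are well placed above the key. The plate and slot are clear in the side view, so I'll refit the lock from the plate corners.

```bash
python3 - <<'E'
from fit import *
p=.03;Z=.087
pl=[("side",(p,-p,Z),(253.75,148.75)),("side",(p,p,Z),(232,137.75)),("side",(-p,p,Z),(209.75,151.5)),("side",(-p,-p,Z),(232,162.9)),("side",(0,0,Z),(232.5,149.3)),
("top",(p,-p,Z),(201.6,181.7)),("top",(-p,-p,Z),(205,214.8)),("top",(-p,p,Z),(171,220)),("top",(p,p,Z),(166.8,187)),("top",(0,0,Z),(186.2,200.8))]
for n,q in(("both",pl),("side",pl[:5]),("top",pl[5:])):
    x,r=fit(q,[.578,.234,.18]);print(n,x,np.degrees(x[2]),r)
E
```

```text
both [0.57767351 0.23397476 0.17453567] 10.000157329409086 [[0.5, -0.8], [0.5, -0.4], [-0.1, -0.8], [-0.4, -0.8], [-0.5, 0.0], [-0.0, -0.2], [0.7, -0.1], [-0.2, 0.8], [0.4, 0.3], [0.2, 0.1]]
side [0.57661292 0.23235245 0.19005743] 10.88948839053652 [[0.5, -0.5], [0.2, 0.1], [-0.1, -0.0], [-0.1, -0.2], [-0.5, 0.6]]
top [0.5780017  0.23437659 0.16453201] 9.426989975669237 [[-0.1, -0.3], [0.3, -0.1], [-0.6, 0.5], [0.4, -0.1], [-0.1, -0.1]]
```

To row units: 14 cm / 30 = 0.4667, 13 cm / 30 = 0.4333.

Call:
send_rows([
  [[-0.0033,-0.0117,0.1,0,0,0],[-0.0033,-0.0117,0.2,0,0,0],[-0.0033,-0.0117,0.3,0,0,0],[-0.0033,-0.0117,0.3833,0,0,0],[-0.0033,-0.0117,0.4333,0,0,0],[-0.0033,-0.0117,0.4667,0,0,0],[-0.0033,-0.0117,0.4667,0,0,0],[-0.0033,-0.0117,0.4667,0,0,0]],
])

```text
clock: 9.4
tool_pos: [0.6063, -0.1685, 0.0582]
orientation: [180.0, -0.0, -101.4]
force: [0.3, -0.5, 0.9]
opening: 0.0439
gripper_force: 0.0
```

Call:
send_rows([
  [[0,0,0,0,0,0],[0,0,0,0,0,0],[0,0,0,0,0,0],[0,0,0,0,0,0],[0,0,0,0,0,0],[0,0,0,0,0,0],[0,0,0,0,0,0],[0,0,0,0,0,0]],
], fingers=0)

```text
clock: 10.07
tool_pos: [0.6061, -0.1685, 0.0581]
orientation: [-180.0, -0.0, -101.4]
force: [0.1, 0.5, 2.0]
opening: 0.0077
gripper_force: 30.0
```

Call:
send_rows([
  [[0,0,0,0,0,0],[0,0,0,0,0,0],[0,0,0,0,0,0],[0,0,0,0,0,0]],
])

```text
clock: 10.4
tool_pos: [0.6062, -0.1686, 0.0581]
orientation: [-180.0, -0.0, -101.4]
force: [-1.0, 0.6, 4.4]
opening: 0.0076
gripper_force: 30.0
```

Call:
send_rows([
  [[0,0,-0.0167,0,0,0],[0,0,-0.0667,0,0,0],[0,0,-0.1333,0,0,0],[0,0,-0.2333,0,0,0],[0,0,-0.3333,0,0,0],[0,0,-0.4,0,0,0],[0,0,-0.4167,0,0,0],[0,0,-0.4167,0,0,0]],
])

```text
clock: 11.07
tool_pos: [0.6069, -0.1685, 0.1848]
orientation: [-179.8, 0.0, -101.4]
force: [0.3, 0.0, -1.5]
opening: 0.0077
gripper_force: 30.0
```

```bash
python3 go.py .578 .234 .18 -79.7
```

```text
[0.578, 0.234, 0.18, -79.7] [-38.89, 10.79, 0.48, -0.19, 0.01, -21.7]
```

To row units: -26 cm / 30 = -0.8667, 1.5 cm / 30 = 0.05.

Call:
send_rows([
  [[-0.0667,0.02,0,0,0,0],[-0.1833,0.05,0,0,0,0],[-0.3,0.0833,0,0,0,0],[-0.4167,0.1167,0,0,0,0],[-0.5333,0.1467,0,0,0,0],[-0.65,0.18,0,0,0,0],[-0.7667,0.2133,0,0,0,0],[-0.8667,0.24,0,0,0,0]],
])

```text
clock: 11.73
tool_pos: [0.5854, 0.1025, 0.1811]
orientation: [179.9, -0.1, -101.4]
force: [1.1, 0.0, -0.4]
opening: 0.0079
gripper_force: 30.0
```

To row units: -12.9 cm / 30 = -0.43, -11.5 cm / 30 = -0.3833, -21.7 degrees / 360 = -0.0603.

Call:
send_rows([
  [[-0.1,0.0267,0,0,0,-0.0111],[-0.2,0.0567,0,0,0,-0.0278],[-0.3,0.0833,0.0067,0,0,-0.0444],[-0.3833,0.1067,0.0167,0,0,-0.0556],[-0.43,0.12,0.0167,0,0,-0.0603],[-0.43,0.12,0.0167,0,0,-0.0603],[-0.43,0.12,0.0167,0,0,-0.0603],[-0.43,0.12,0.0167,0,0,-0.0603]],
])

```text
clock: 12.4
tool_pos: [0.5766, 0.2333, 0.177]
orientation: [179.9, -0.0, -79.8]
force: [0.4, -0.6, -0.3]
opening: 0.0078
gripper_force: 30.0
```

```bash
python3 go.py .578 .234 .145 -79.7; python3 - <<'E'
from plant import ctrl
import cv2,numpy as np
s=ctrl.snapshot("side")["img"][:,:,::-1];t=ctrl.snapshot("top")["img"][:,:,::-1]
m=np.zeros((600,800,3),np.uint8)
r=lambda a,k:cv2.resize(a,None,fx=k,fy=k,interpolation=cv2.INTER_CUBIC)
m[:,:600]=r(s[80:180,180:280],6)
m[:200,600:]=r(t[170:220,160:210],4)
cv2.imwrite("pics/m5.png",cv2.convertScaleAbs(m,alpha=1.5))
E
```

```text
[0.578, 0.234, 0.145, -79.7] [-0.05, -0.15, 3.2, 0.09, -0.04, -0.08]
```

View pics/m5.png

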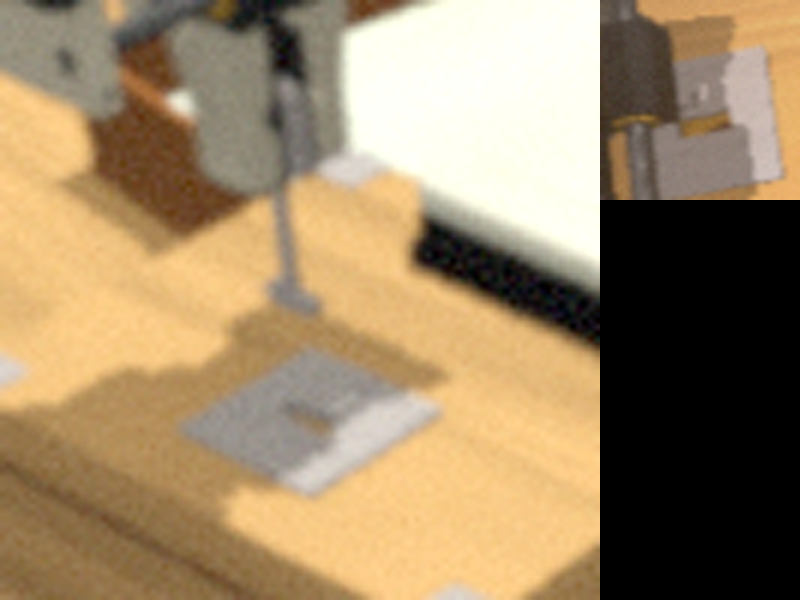

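The key hangs straight below the fingers. Its bit is at about (229.2,129.5) in the side view, and the slot is at about (232,149.5). I'll compare these with the predicted positions.

```bash
python3 - <<'E'
from fit import *
from plant import ctrl
x,y,z=ctrl.get_obs()["tool_pos"];print(x,y,z)
a=np.radians(-79.8);d=.01*np.array([np.cos(a),np.sin(a),0])
for h in(0,.003,.006):
  f=np.array([x,y,z-.048+h]);
  print(h,[(c,proj(c,f).round(1),proj(c,f+d).round(1),proj(c,f-d).round(1)) for c in("side","top")])
print(proj("side",(.578,.234,.087)),proj("top",(.578,.234,.087)))
print("slot side",back("side",(180+311/6,80+418/6),.087))
E
```

```text
0.5770369234860917 0.2329773504876033 0.17761176223598185
0 [('side', array([229.4, 130.6]), array([233.2, 132.3]), array([225.7, 128.8])), ('top', array([178.3, 196.3]), array([184.5, 195.2]), array([172.2, 197.4]))]
0.003 [('side', array([229.2, 129.2]), array([233., 131.]), array([225.5, 127.4])), ('top', array([177.7, 195.9]), array([183.9, 194.8]), array([171.5, 197. ]))]
0.006 [('side', array([229. , 127.8]), array([232.8, 129.6]), array([225.3, 126. ])), ('top', array([177. , 195.5]), array([183.3, 194.4]), array([170.8, 196.6]))]
[232.16747086 149.23556281] [186.34880309 200.73919748]
slot side [0.57664474 0.2331487  0.087     ]
```

To row units: 3.9 cm / 30 = 0.13, 3.6 cm / 30 = 0.12.

Call:
send_rows([
  [[0,0,0.0333,0,0,0],[0,0,0.0667,0,0,0],[0,0,0.1,0,0,0],[0,0,0.12,0,0,0],[0,0,0.13,0,0,0],[0,0,0.13,0,0,0],[0,0,0.13,0,0,0],[0,0,0.13,0,0,0]],
])

```text
clock: 13.17
tool_pos: [0.5773, 0.2343, 0.1392]
orientation: [-180.0, 0.0, -79.7]
force: [-0.1, -0.2, -0.7]
opening: 0.0076
gripper_force: 30.0
```

To row units: 0.4 cm / 30 = 0.0133, 0.3 cm / 30 = 0.01.

Call:
send_rows([
  [[0,0,0.0033,0,0,0],[0,0,0.0067,0,0,0],[0,0,0.01,0,0,0],[0,0,0.0133,0,0,0],[0,0,0.0133,0,0,0],[0,0,0.0133,0,0,0],[0,0,0.0133,0,0,0]],
])

```text
clock: 13.75
tool_pos: [0.5771, 0.2341, 0.1349]
orientation: [-180.0, -0.0, -79.7]
force: [-0.2, -0.0, 0.8]
opening: 0.0076
gripper_force: 30.0
```

To row units: 0.4 cm / 30 = 0.0133, 0.3 cm / 30 = 0.01.

Call:
send_rows([
  [[0.002,0,0.0033,0,0,0],[0.002,0,0.0067,0,0,0],[0.002,0,0.01,0,0,0],[0.002,0,0.0133,0,0,0],[0.002,0,0.0133,0,0,0],[0.002,0,0.0133,0,0,0]],
])

```text
clock: 14.25
tool_pos: [0.5771, 0.2335, 0.1307]
orientation: [180.0, -0.0, -79.7]
force: [1.0, 0.5, -0.6]
opening: 0.0077
gripper_force: 30.0
```

The foot is inside the slot with no contact force. I'll go on down to the upper pin.

To row units: 0.7 cm / 30 = 0.0233, 0.6 cm / 30 = 0.02.

Call:
send_rows([
  [[0,0,0.005,0,0,0],[0,0,0.01,0,0,0],[0,0,0.015,0,0,0],[0,0,0.02,0,0,0],[0,0,0.0233,0,0,0],[0,0,0.0233,0,0,0],[0,0,0.0233,0,0,0]],
])

```text
clock: 14.83
tool_pos: [0.5771, 0.2336, 0.1238]
orientation: [180.0, -0.0, -79.7]
force: [0.2, -0.5, -0.2]
opening: 0.0078
gripper_force: 30.0
```

To row units: 0.3 cm / 30 = 0.01, 0.2 cm / 30 = 0.0067.

Call:
send_rows([
  [[0,0,0.0033,0,0,0],[0,0,0.0067,0,0,0],[0,0,0.01,0,0,0],[0,0,0.01,0,0,0],[0,0,0.01,0,0,0],[0,0,0.01,0,0,0]],
])

```text
clock: 15.33
tool_pos: [0.5772, 0.2336, 0.1209]
orientation: [-180.0, -0.0, -79.7]
force: [0.5, 0.3, -0.6]
opening: 0.0077
gripper_force: 30.0
```

```bash
python3 -c "
from plant import ctrl
o=ctrl.get_obs();print(o['force'],o['moment'],o['tool_pos'])"
```

```text
[ 0.50447812  0.28055803 -0.62712553] [-0.05893125  0.01631625 -0.0012374 ] [0.57718123 0.23357293 0.12086084]
```

Call:
send_rows([
  [[0,0,0.0017,0,0,0],[0,0,0.0033,0,0,0],[0,0,0.005,0,0,0],[0,0,0.005,0,0,0]],
])

```text
clock: 15.67
tool_pos: [0.5774, 0.2336, 0.1201]
orientation: [-180.0, 0.0, -79.7]
force: [-1.6, -0.2, 5.2]
opening: 0.0077
gripper_force: 30.0
```

To row units: 0.1 cm / 30 = 0.0033, 0.05 cm / 30 = 0.0017.

Call:
send_rows([
  [[0,0,0.0017,0,0,0],[0,0,0.0033,0,0,0],[0,0,0.0033,0,0,0]],
])

```text
clock: 15.92
tool_pos: [0.5776, 0.2337, 0.1198]
orientation: [-179.9, 0.0, -79.7]
force: [-2.1, -0.8, 8.9]
opening: 0.0076
gripper_force: 30.0
```

Contact with the upper pin at TCP z of about 0.120. I'll rotate clockwise under this light push.

To row units: 15 degrees / 360 = 0.0417.

Call:
send_rows([
  [[0,0,0,0,0,0.0111],[0,0,0,0,0,0.0222],[0,0,0,0,0,0.0306],[0,0,0,0,0,0.0361],[0,0,0,0,0,0.0417],[0,0,0,0,0,0.0417]],
])

```text
clock: 16.42
tool_pos: [0.5774, 0.2338, 0.1188]
orientation: [-180.0, 0.0, -94.8]
force: [0.0, 0.3, -0.1]
opening: 0.008
gripper_force: 30.0
```

To row units: 3 degrees / 360 = 0.0083.

Call:
send_rows([
  [[0,0,0,0,0,0.0028],[0,0,0,0,0,0.0056],[0,0,0,0,0,0.0083],[0,0,0,0,0,0.0083]],
])

```text
clock: 16.75
tool_pos: [0.577, 0.2334, 0.118]
orientation: [180.0, -0.0, -97.8]
force: [-0.0, -0.3, -0.1]
opening: 0.0077
gripper_force: 30.0
```

To row units: 3 degrees / 360 = 0.0083.

Call:
send_rows([
  [[0,0,0,0,0,0.0028],[0,0,0,0,0,0.0056],[0,0,0,0,0,0.0083],[0,0,0,0,0,0.0083]],
])

```text
clock: 17.08
tool_pos: [0.5772, 0.2336, 0.1183]
orientation: [180.0, -0.0, -100.8]
force: [-0.1, 0.3, 0.1]
opening: 0.0078
gripper_force: 30.0
```

The key dropped into the upper slot. I'll centre at about 18° and push through.

To row units: 0.7 cm / 30 = 0.0233, 0.6 cm / 30 = 0.02, -2.5 degrees / 360 = -0.0069.

Call:
send_rows([
  [[0,0,0,0,0,-0.0056],[0,0,0.005,0,0,-0.0069],[0,0,0.01,0,0,-0.0069],[0,0,0.015,0,0,-0.0069],[0,0,0.02,0,0,-0.0069],[0,0,0.0233,0,0,-0.0069],[0,0,0.0233,0,0,-0.0069]],
])

```text
clock: 17.67
tool_pos: [0.5771, 0.2335, 0.1112]
orientation: [180.0, -0.0, -98.2]
force: [-1.4, 0.4, -0.1]
opening: 0.0076
gripper_force: 30.0
```

To row units: 0.3 cm / 30 = 0.01, 0.2 cm / 30 = 0.0067.

Call:
send_rows([
  [[0,0,0.0033,0,0,0],[0,0,0.0067,0,0,0],[0,0,0.01,0,0,0],[0,0,0.01,0,0,0]],
])

```text
clock: 18.0
tool_pos: [0.5777, 0.2336, 0.1102]
orientation: [-179.9, 0.0, -98.2]
force: [-3.7, -1.2, 12.7]
opening: 0.0077
gripper_force: 30.0
```

Resting on the lower pin. Now I'll rotate counter-clockwise past the keyhole line by about 15–20°.

To row units: -33.5 degrees / 360 = -0.0931.

Call:
send_rows([
  [[0,0,0,0,0,-0.0167],[0,0,0,0,0,-0.0333],[0,0,0,0,0,-0.05],[0,0,0,0,0,-0.0667],[0,0,0,0,0,-0.0806],[0,0,0,0,0,-0.0917],[0,0,0,0,0,-0.0931],[0,0,0,0,0,-0.0931]],
])

```text
clock: 18.67
tool_pos: [0.5772, 0.2336, 0.1083]
orientation: [-180.0, 0.0, -64.8]
force: [-0.4, 0.3, -0.4]
opening: 0.0077
gripper_force: 30.0
```

To row units: -3 degrees / 360 = -0.0083.

Call:
send_rows([
  [[0,0,0,0,0,-0.0028],[0,0,0,0,0,-0.0056],[0,0,0,0,0,-0.0083],[0,0,0,0,0,-0.0083]],
])

```text
clock: 19.0
tool_pos: [0.5771, 0.2335, 0.1083]
orientation: [180.0, -0.0, -61.6]
force: [-0.4, 0.7, -0.7]
opening: 0.0075
gripper_force: 30.0
```

Dropped through the lower slot too. Pushing home.

To row units: 0.9 cm / 30 = 0.03, 0.75 cm / 30 = 0.025.

Call:
send_rows([
  [[0,0,0.005,0,0,0],[0,0,0.01,0,0,0],[0,0,0.015,0,0,0],[0,0,0.02,0,0,0],[0,0,0.025,0,0,0],[0,0,0.03,0,0,0],[0,0,0.03,0,0,0]],
])

```text
clock: 19.58
tool_pos: [0.5772, 0.2335, 0.0993]
orientation: [180.0, -0.0, -61.7]
force: [0.1, -0.2, 0.6]
opening: 0.0078
gripper_force: 30.0
```

To row units: 0.3 cm / 30 = 0.01, 0.2 cm / 30 = 0.0067.

Call:
send_rows([
  [[0,0,0.0033,0,0,0],[0,0,0.0067,0,0,0],[0,0,0.01,0,0,0],[0,0,0.01,0,0,0]],
])

```text
clock: 19.92
tool_pos: [0.5777, 0.2337, 0.0988]
orientation: [-179.9, -0.0, -61.7]
force: [-5.2, -1.9, 16.4]
opening: 0.0079
gripper_force: 30.0
```

Fully home: the foot computes to 0.0507 against an expected 0.051. I'll ease the push slightly and turn clockwise.

To row units: -0.07 cm / 30 = -0.0023, 40 degrees / 360 = 0.1111.

Call:
send_rows([
  [[0,0,-0.0023,0,0,0.0139],[0,0,-0.0023,0,0,0.0278],[0,0,-0.0023,0,0,0.0417],[0,0,-0.0023,0,0,0.0556],[0,0,-0.0023,0,0,0.0694],[0,0,-0.0023,0,0,0.0833],[0,0,-0.0023,0,0,0.0972],[0,0,-0.0023,0,0,0.1111]],
])

```text
clock: 20.58
tool_pos: [0.5776, 0.2342, 0.099]
orientation: [-179.9, 0.1, -101.9]
force: [-5.9, 1.2, 12.8]
opening: 0.0078
gripper_force: 30.0
```

To row units: 40 degrees / 360 = 0.1111.

Call:
send_rows([
  [[0,0,0,0,0,0.0139],[0,0,0,0,0,0.0278],[0,0,0,0,0,0.0417],[0,0,0,0,0,0.0556],[0,0,0,0,0,0.0694],[0,0,0,0,0,0.0833],[0,0,0,0,0,0.0972],[0,0,0,0,0,0.1111]],
])

```text
clock: 21.25
tool_pos: [0.5771, 0.2345, 0.0989]
orientation: [180.0, 0.1, -141.9]
force: [-7.9, 3.2, 12.9]
opening: 0.0074
gripper_force: 30.0
```

```bash
python3 -c "
from plant import ctrl
o=ctrl.get_obs();print(o['force'],o['moment'],o['tool_pos'],o['orientation'])"
```

```text
[-7.87365759  3.24463153 12.9062929 ] [1.20014768 2.9877287  0.16587456] [0.57710337 0.23453992 0.09890389] [ 1.79970020e+02  1.06205553e-01 -1.41898916e+02]
```

To row units: 26 degrees / 360 = 0.0722.

Call:
send_rows([
  [[0,0,0,0,0,0.0139],[0,0,0,0,0,0.0278],[0,0,0,0,0,0.0417],[0,0,0,0,0,0.0556],[0,0,0,0,0,0.0667],[0,0,0,0,0,0.0722],[0,0,0,0,0,0.0722]],
])

```text
clock: 21.83
tool_pos: [0.5771, 0.2348, 0.0989]
orientation: [179.9, 0.1, -167.8]
force: [-8.0, 3.6, 13.5]
opening: 0.0078
gripper_force: 30.0
```

```bash
python3 -c "
from plant import ctrl
o=ctrl.get_obs();print(o['force'],o['moment'],o['tool_pos'],o['orientation'])"
```

```text
[-8.01482179  3.61660761 13.52522045] [1.52707879 3.10943515 0.21517297] [0.57707235 0.23480734 0.09894087] [ 1.79905615e+02  9.14276660e-02 -1.67787618e+02]
```

To row units: 3 degrees / 360 = 0.0083.

Call:
send_rows([
  [[0,0,0,0,0,0.0028],[0,0,0,0,0,0.0056],[0,0,0,0,0,0.0083],[0,0,0,0,0,0.0083],[0,0,0,0,0,0.0083]],
])

```text
clock: 22.25
tool_pos: [0.5771, 0.2349, 0.0989]
orientation: [179.9, 0.1, -170.7]
force: [-8.5, 2.3, 12.7]
opening: 0.0078
gripper_force: 30.0
```

```bash
python3 -c "
from plant import ctrl
o=ctrl.get_obs();print(o['force'],o['moment'],o['tool_pos'],o['orientation'])"
```

```text
[-8.50188164  2.3148209  12.71922564] [1.54590455 3.13257962 0.17960531] [0.57710514 0.2348514  0.09893339] [ 1.79900061e+02  9.10590259e-02 -1.70652168e+02]
```

No stop felt yet, so I'll go on in small steps.

To row units: 3 degrees / 360 = 0.0083.

Call:
send_rows([
  [[0,0,0,0,0,0.0028],[0,0,0,0,0,0.0056],[0,0,0,0,0,0.0083],[0,0,0,0,0,0.0083],[0,0,0,0,0,0.0083]],
])

```text
clock: 22.67
tool_pos: [0.5771, 0.2349, 0.0989]
orientation: [179.9, 0.1, -173.6]
force: [-7.0, 3.6, 13.4]
opening: 0.0078
gripper_force: 30.0
```

```bash
python3 -c "
from plant import ctrl
o=ctrl.get_obs();print(o['force'],o['moment'],o['tau'],o['orientation'])"
```

```text
[-6.97961473  3.57285042 13.37869588] [1.59339518 3.05746914 0.19372356] [ -4.10591573 -47.90825486  22.17161179   6.66157052   1.27505433
  -0.256555  ] [ 1.79891214e+02  8.98216088e-02 -1.73647676e+02]
```

To row units: 3 degrees / 360 = 0.0083.

Call:
send_rows([
  [[0,0,0,0,0,0.0028],[0,0,0,0,0,0.0056],[0,0,0,0,0,0.0083],[0,0,0,0,0,0.0083],[0,0,0,0,0,0.0083]],
])

```text
clock: 23.08
tool_pos: [0.5772, 0.235, 0.0989]
orientation: [179.9, 0.1, -176.6]
force: [-7.3, 4.2, 12.6]
opening: 0.0082
gripper_force: 30.0
```

```bash
python3 -c "
from plant import ctrl
o=ctrl.get_obs();print(o['force'],o['moment'],o['tau'],o['orientation'])"
```

```text
[-7.29347647  4.19981833 12.63922511] [1.62337176 3.00523434 0.34045177] [ -4.2975685  -48.05724621  22.08866358   6.59496456   1.15505487
  -0.38535045] [ 1.79882155e+02  9.33672131e-02 -1.76634249e+02]
```

The moment and opening are rising, which means the stop. One small step more to confirm it and hold firmly.

To row units: 2 degrees / 360 = 0.0056.

Call:
send_rows([
  [[0,0,0,0,0,0.0028],[0,0,0,0,0,0.0056],[0,0,0,0,0,0.0056],[0,0,0,0,0,0.0056],[0,0,0,0,0,0.0056]],
])

```text
clock: 23.5
tool_pos: [0.5773, 0.235, 0.099]
orientation: [179.9, 0.1, -178.6]
force: [-6.7, 3.6, 13.1]
opening: 0.0074
gripper_force: 30.0
```

```bash
python3 - <<'E'
from plant import ctrl
import cv2,numpy as np
o=ctrl.get_obs();print(o['force'],o['moment'],o['opening'],o['tau'][5],o['orientation'])
s=ctrl.snapshot("side")["img"][:,:,::-1]
r=lambda a,k:cv2.resize(a,None,fx=k,fy=k,interpolation=cv2.INTER_CUBIC)
m=np.hstack([r(s[100:180,190:270],5),r(s[100:340,150:550],1.0)[:,:400].repeat(1,0) if 0 else cv2.copyMakeBorder(s[100:340,120:520],0,160,0,0,0)])
cv2.imwrite("pics/m6.png",cv2.convertScaleAbs(m,alpha=1.5))
o=ctrl.get_obs();print(o['moment'],o['orientation'])
E
```

```text
[-6.74422623  3.62826904 13.06793912] [1.66659296 2.90480754 0.39349626] 0.007380350586343728 -0.4028953146189451 [ 1.79877367e+02  1.00936445e-01 -1.78616240e+02]
[1.62129493 2.81384012 0.39772528] [ 1.79877981e+02  9.98996701e-02 -1.78616415e+02]
```

View pics/m6.png

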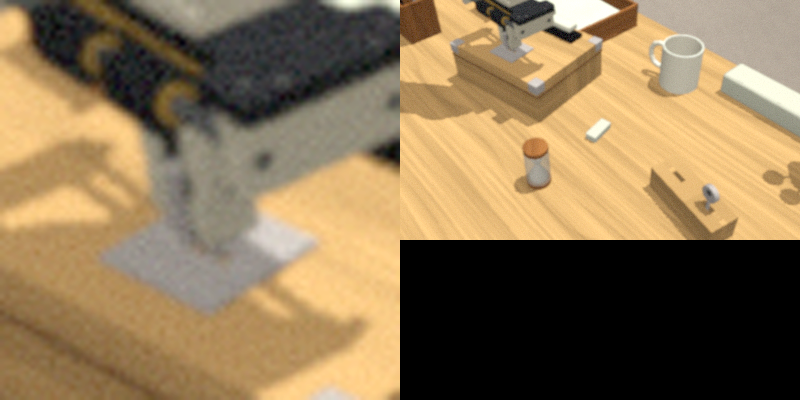

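The moment has risen to about 0.4 N m, well over the spring's 0.15, so the bolt is at its stop. The picture shows the key home in the lock and still gripped, the glass upright, and the other key, stapler and eraser undisturbed. Handing in.

```bash
python3 -c "
from plant import ctrl
print(ctrl.close_job())"
```

```text
the job is handed in; nothing more can be done
None
```

The job is handed in with no verdict returned: the sandglass stands upright on the desk, and the rectangular-bow key is fully home, turned clockwise to what the torque shows is the stop, and still gripped (about 24 s used).

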